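# Clamp a lipping strip onto a block with a ratchet bench clamp

## Task

Lay the long wooden strip flush along the free long face of the wood block on the clamp board, covering that face from end to end, and let go of it. Then pump the ratchet clamp's two upright levers, squeezing and releasing them, until its sprung pad reaches the strip and is pressed about half-way into its head; never let the pad go all the way in, and move the jaw only with the levers. Finish still squeezing the levers so that the pressure is kept, and leave the other things on the bench where they are.

Things in the scene. Friction and masses are not known exactly. Their poses are not given: they have to be found in the camera images.
- clamp: Ratchet clamp fixed on a plywood board 300 (x) x 150 (y) x 12 mm. Origin: centre of the board's underside, on the bench; +x = pressing direction, from the levers to the steel stop fence (face at x +128 mm, 140 mm long, top 48 mm above the bench). Lever housing: x -145 to -35 mm, 40 mm wide (78 over its low feet), top 58 mm above the bench. +x lies 0.35 rad right to 0.1 left of world x.
- block: Wood block 48 (its x) x 110 (its y) x 38 mm high, loose on the board before the fence, at most 3 mm off it. Origin: centre of its underside, 12 mm above the bench; its x is the clamp's x within 0.02 rad. Its free long face is 24 mm to -x of the origin.
- strip: Straight wood strip 18 (its x) x 300 (its y) x 16 mm high, 50 g, loose on the bench left of the clamp, its length within 0.15 rad of world x. Origin: centre of its underside. Laid flush, its origin is 33 mm to -x of the block's origin, 12 mm above the bench; either way round. Between block and pad there is no room for fingers: hold it where it juts out past the block, some 80 mm from its middle (the board ends at y 75 mm).
- lever_front: Upright lever nearer the block; origin on its pivot, 45 mm above the bench. Black grip 10 mm thick, 24 mm wide (clamp's y), 77 to 144 mm above the bench. Swings 0.17 rad towards the other lever. A squeeze needs about 3 to 5 N for the return spring, 3 N to slide the jaw, plus the pad's force.
- lever_rear: The upright lever farther from the block, same shape; geared to the front one, so both close evenly about the point between them. Both spring open when released.
- squeeze (a point): Point midway between the levers, 115 mm above the bench, at clamp x -90 mm. Here the levers measure 64 mm over their outer faces open, 40 mm squeezed. A squeeze drives the jaw forward about as far as this width shrinks (up to 25 mm a stroke, less up to 5 mm until the ratchet catches a tooth). Let the levers open fully for a new bite; meanwhile the jaw stays.
- jaw: The sliding rod with toothed top and the steel head (12 x 64 x 26 mm) that carries the pad; slides along the clamp's x. Its origin is the clamp's origin plus its advance along x, 0 to 30 mm at the start.
- pad_face (a point): Centre of the black pad's front face (60 mm wide, 15 mm high, 22 mm above the bench), facing the block; at the start 18 to 52 mm short of the laid strip's near face. It lies 12 mm to +x of the jaw's origin while the pad is out.
- pad (a joint): How far the pad is pressed into the head against its spring, m: 0 = out, 0.020 = fully in. The spring gives 2 N at 0 and 0.6 N more per mm (8 N half-way). If the levers are let go, the pressure pushes the jaw back until only about 2.5 N remain.
- bearing: Ball bearing, 35 mm across, 11 mm high, beside the clamp on the right. Bystander, to be left alone.
- nut: Hexagon nut, 27 mm across, 13 mm high, just in front of the board. Bystander, to be left alone.
- punch: Dark centre punch, 108 mm long, 11 mm thick, beside the clamp on the right. Bystander, to be left alone.

How it is judged:
On the way, in this order (a step that is already met when the one before it is completed fails the run):
1. the strip lies flush along the block's free face (gap under 5 mm, within 0.06 rad, covering the face), on the board, let go (x of strip in the frame of block between -0.038 and -0.03 m and y of strip in the frame of block between -0.09 and 0.09 m and angle between the y axis of strip and the y axis of block, either way round below 0.06 rad and height (world z) of strip below 0.018 m and contact force between the fingers and strip below 0.2 N and value of joint pad below 0.002 m), for 0.2 s.
2. the jaw has been pumped up to the strip and its pad begins to press (value of joint pad above 0.003 m), for 0.1 s.
At the end, for the whole second after the job is handed in: Pad pressed 5 to 16 mm in; strip on block and block on fence with over 3 N; strip flush on the block (gap under 3 mm, within 0.035 rad), flat on the board, covering the face; both levers still held squeezed by the fingers (over 1 N each), which do not touch the strip (x of strip in the frame of block between -0.036 and -0.03 m and y of strip in the frame of block between -0.09 and 0.09 m and angle between the y axis of strip and the y axis of block, either way round below 0.035 rad and height (world z) of strip below 0.018 m and value of joint pad between 0.005 and 0.016 m and contact force between strip and block above 3 N and contact force between block and clamp above 3 N and contact force between the fingers and lever_front above 1 N and contact force between the fingers and lever_rear above 1 N and contact force between the fingers and strip below 0.5 N and linear speed of strip below 0.01 m/s); the arm keeps its last pose, push and grip.
It fails at once if the pad is pressed all the way in (over 18.5 mm): the work is crushed (value of joint pad above 0.0185 m).
It fails at once if the jaw or its pad is pushed by the fingers (contact force between the fingers and jaw above 1 N).
It fails at once if a bystander is moved over 30 mm (distance of any of bearing, nut, punch from where it was at the start of the episode above 0.03 m).
It also fails if it takes over 54 s, if anything falls off the work surface, if the arm or the gripper's body presses on something with over 40 N, if the wrist force passes 120 N, or if a joint passes its speed limit or range.

## Robot

A 7-joint arm with a two-finger parallel gripper is mounted at the origin on a cart in front of the work surface, level with it; the furniture and walls round the work are solid. World frame = base frame: x ahead of the robot, y to its left, z up, the work surface at z = 0. Lengths are in m, angles in rad, forces in N, time in s.
With the tool pointing down it reaches from about 0.425 to 0.875 m from the base axis. Payload 4.7 kg.
Tool frame: the origin (TCP) lies midway between the tips of the shut fingers; the grasp point (between the pads) lies ctrl.grasp_offset behind it (ctrl.grasp_offset is the distance from the TCP to the grasp point, in m); z points along the fingers, y is the line along which they close (so a half turn about z gives the same grasp; the last joint's range is limited). The gripper opens to 87 mm and grips with 3 to 60 N. Pads are 19 mm wide; open, the fingers measure 117 mm over their backs; the gripper's body (75 mm by 190 mm) begins 51 mm behind the grasp point.
Start: joints at [-1.208, 0.321, -0.07, 1.45, 0.023, 1.371, -0.057], TCP at [0.222, 0.611, 0.223] pointing down, gripper open.
Joint ranges: [-2.86, 2.86], [-0.3, 2.09], [-1.38, 1.24], [0.06, 2.45], [-1.56, 4.7], [0.09, 2.05], [-2.69, 2.69]. Speed limits (rad/s): [2.57, 2.57, 3.14, 3.14, 3.14, 3.14, 3.14].

## Interface

Orientations are given as a rotation vector (axis times angle).
In Python, from bench import ctrl gives the robot as it stands. The module is installed in compiled form; this text tells all that it offers.
- The arm moves only by the tool jog_arm, never from a script. Its argument "moves" is one flat list of numbers, 7 for each row, row after row: the shift along the tool's x, y, z in units of 30 cm (1.0 is 30 cm), then the turn, a rotation vector about the tool's x, y, z in units of 60 degrees (1.0 is 60 degrees), then the gripper's target within -1 to 1 (fully open at 1, half-way at 0, shut at -1). In form: [x, y, z, wx, wy, wz, fingers, x, y, z, wx, wy, wz, fingers, ...]. A call has exactly 8 rows; each row is the pose to reach, as a shift and turn from the pose commanded when the call began, along the tool's axes at that moment; what a row does not reach only later rows make up. A row lasts 1/8 s, in which the tool goes at most 62.5 mm and 10.7 degrees, less where a joint would pass 70% of its speed; a pose out of reach is approached as far as the arm can. A call with a number of a shift or a turn outside -1 to 1 is refused whole. A call with a gripper value outside its range is refused whole. The fingers move at their own pace and stop on an object; "newtons" is the grip in N (left out, the last holds). Time passes only in rows, so rows that repeat a pose let the fingers close, or fill a call up. It gives the time, the measured TCP pose, the force, the opening and the grip force at its end, in the units of the state.
- ctrl.get_state(): the state, without advancing time (a new reading comes with each control period).
- ctrl.get_image(name): name is "side" or "top" or "wrist"; returns a dict with "pixels" (480x640x3 uint8, red, green, blue), "fx", "fy", "cx", "cy" (pixels), "dist" ([k1, k2, p1, p2, k3] as OpenCV has them; the pictures are not rectified), "xyz" and "rotation" of the camera in the world; the wrist camera has in their place "tool_from_camera" (4x4, takes a point from camera to tool coordinates, whose origin is the TCP and whose axes are the flange's). Camera axes: x right, y up, looking along -z (the intrinsics and any distortion apply to the point x, -y, -z); pixel columns grow to the right and rows downward; lengths in m; the calibration is good to about 2 mm. A picture is of the moment at which its call begins: read the wrist's pose just before it. There is no depth.
- ctrl.close_job(): hands the job in; it is judged then, once.
The state is a dict: "time": time; "joint_positions": joint angles; "qd": joint speeds; "joint_torque": joint torques, N m; "position": TCP position; "tool_rot": TCP orientation; "ft_force": force on the tool from outside, world axes, zero at the start; "torque": the same for the moment, N m; "grip_width": opening from 0.0 (shut) to 1.0 (fully open); "grip_force": force on a finger pad.
Only numpy, scipy, OpenCV 4.12 (cv2) and the standard library are available. Lean on these libraries where they do the work, as an engineer would, in place of code of your own. Each camera call takes 0.05 s, during which the arm holds its last target. There are 200 camera calls.

## Working session

There is one attempt and no reset: what is moved stays moved. The work goes in short steps, Python scripts to look and compute and a tool call to move; the robot and the scene stay as the last step left them, time stands still between calls to the robot, and variables do not carry over. Pictures are saved under pics/ and viewed, at most 10 in all, crops included, and the job is handed in when it is done.

Besides the shell and the picture viewer there is one more tool, called after "Request:" as a command line: name --argument value ..., lists and objects as JSON in quotes. jog_arm: Moves the arm, as the interface text tells. Its arguments: {"type":"object","properties":{"moves":{"type":"array"},"newtons":{"type":"number"}},"required":["moves"]}

```bash
mkdir -p pics; cat > h.py <<'E'
import numpy as np, cv2, pickle
from scipy.spatial.transform import Rotation as R
from bench import ctrl
def snap(name,fn):
    s=ctrl.get_state(); im=ctrl.get_image(name)
    K=np.array([[im['fx'],0,im['cx']],[0,im['fy'],im['cy']],[0,0,1]])
    if name=='wrist':
        T=np.eye(4);T[:3,:3]=R.from_rotvec(s['tool_rot']).as_matrix();T[:3,3]=s['position']
        T=T@np.array(im['tool_from_camera']);Rm,t=T[:3,:3],T[:3,3]
    else:
        Rm=np.array(im['rotation']); t=np.array(im['xyz'])
        if Rm.shape!=(3,3): Rm=R.from_rotvec(Rm).as_matrix()
    c=dict(K=K,d=np.array(im['dist']),R=Rm,t=t,px=im['pixels'])
    cv2.imwrite(f'pics/{fn}.png',im['pixels'][:,:,::-1]); pickle.dump(c,open(f'pics/{fn}.pkl','wb')); return c
def load(fn): return pickle.load(open(f'pics/{fn}.pkl','rb'))
def pt(c,uv,z):
    p=cv2.undistortPoints(np.array([[uv]],float),c['K'],c['d'])[0,0]
    d=c['R']@np.array([p[0],-p[1],-1]); return c['t']+d*(z-c['t'][2])/d[2]
def proj(c,P):
    q=(np.atleast_2d(P)-c['t'])@c['R']; q=q*[1,-1,-1]
    return cv2.projectPoints(q,np.zeros(3),np.zeros(3),c['K'],c['d'])[0][:,0]
E
python3 - <<'E'
from h import *
for n in ['top','side']:
    c=snap(n,n+'0'); print(n,c['t'],c['R'].round(3),c['K'][0,0],c['d'])
print(ctrl.get_state(),ctrl.grasp_offset)
E
```

```text
top [ 0.41224784 -0.16228698  0.94867832] [[ 0.027  0.99  -0.137]
 [-1.     0.027  0.003]
 [ 0.007  0.137  0.991]] 542.3989914098155 [-0.03035109  0.          0.          0.          0.        ]
side [ 0.15520658 -0.89151805  0.64134535] [[ 0.891  0.266 -0.368]
 [-0.454  0.498 -0.739]
 [-0.014  0.826  0.564]] 590.6237067459953 [-0.10940579  0.          0.          0.          0.        ]
{'time': 0.1, 'joint_positions': array([-1.20792349,  0.3217314 , -0.07006164,  1.45154076,  0.02262191,
        1.37080755, -0.05690005]), 'qd': array([ 1.52576636e-05, -8.60009341e-04, -8.24414375e-04, -5.26790466e-04,
        2.06395226e-04,  1.50084048e-03,  1.51046958e-03]), 'joint_torque': array([ 6.60577734e-05, -4.92573631e+01, -4.05766061e-01, -3.13396096e+01,
       -6.41844794e-02,  3.94738815e-02,  8.84460837e-05]), 'position': array([0.22203259, 0.61037859, 0.22158821]), 'tool_rot': array([-5.45032702e-01, -3.09377485e+00,  2.65774029e-03]), 'ft_force': array([ 0.54551109, -0.4656885 ,  0.2095526 ]), 'torque': array([-0.02456175,  0.00122404,  0.00730061]), 'grip_force': 0.0, 'grip_width': 1.000467650815465} 0.0187
```

View pics/top0.png

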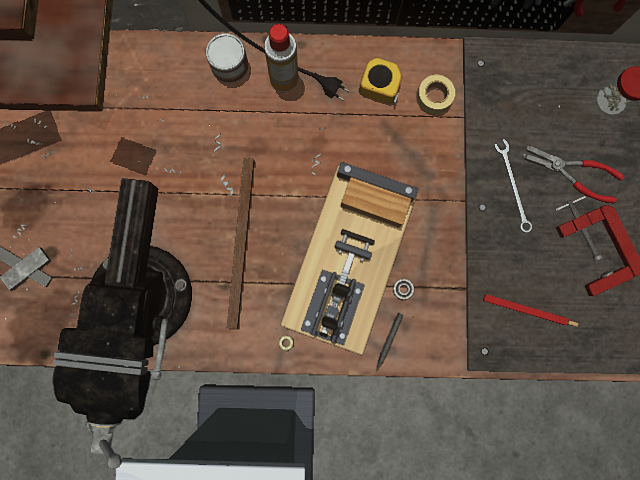

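View pics/side0.png

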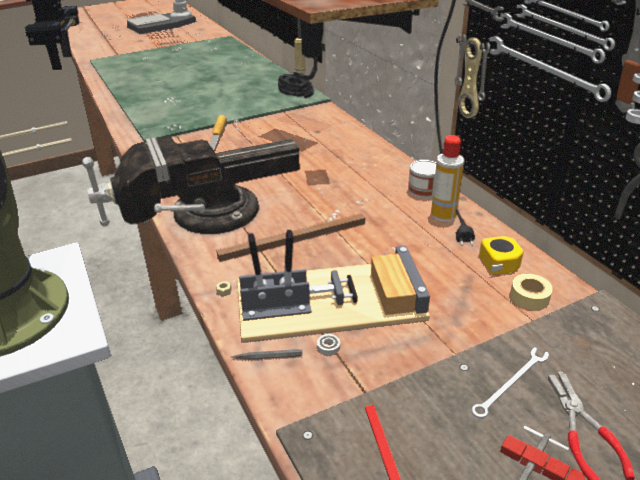

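The top view shows the strip at about (243,243), the board between about (340,163) and (322,340), and the block near (377,203). I'll enlarge it for corners.

```bash
python3 - <<'E'
from h import *
c=load('top0');o=c['px'][145:365,222:432,::-1]
cv2.imwrite('pics/top0c.png',cv2.resize(o,None,fx=2.7,fy=2.7,interpolation=cv2.INTER_CUBIC))
E
```

```text
(no output)
```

View pics/top0c.png

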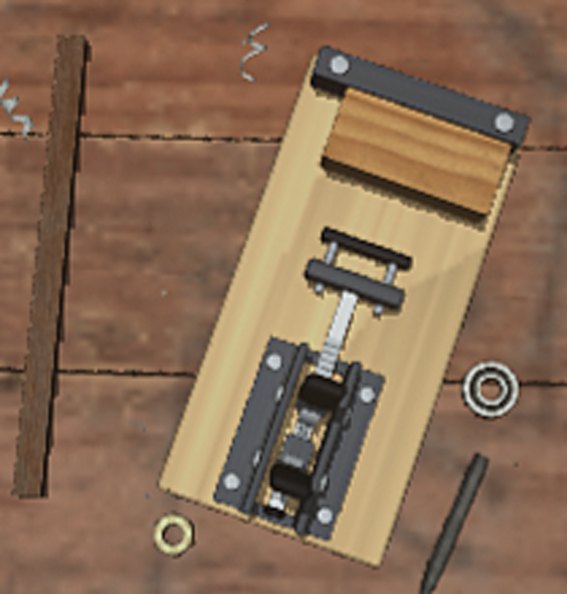

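```bash
cat > fit.py <<'E'
from h import *
from scipy.optimize import least_squares
def fit(c,loc,uv,x0):
    loc=np.array(loc,float)/1000; uv=np.array(uv,float)
    def W(p):
        cc,s=np.cos(p[2]),np.sin(p[2]); return np.c_[p[0]+cc*loc[:,0]-s*loc[:,1],p[1]+s*loc[:,0]+cc*loc[:,1],loc[:,2]]
    r=least_squares(lambda p:(proj(c,W(p))-uv).ravel(),x0,loss='soft_l1')
    return r.x,r.fun.reshape(-1,2).round(1)
E
python3 - <<'E'
from fit import *
c=load('top0'); px=lambda a:np.array(a)/2.7+[222-.3,145-.3]
print('clamp',*fit(c,[(-150,75,12),(-150,-75,12),(128,-70,48)],px([(160,487),(380,567),(519,148)]),[.6,-.1,-.3]))
print('clamp board only',*fit(c,[(-150,75,12),(-150,-75,12)],px([(160,487),(380,567)]),[.6,-.1,-.3]))
print('block',*fit(c,[(-24,55,50),(24,55,50),(24,-55,50),(-24,-55,50)],px([(323,158),(343,90),(512,142),(486,214)]),[.6,-.1,-.3]))
print('strip',*fit(c,[(-150,9,16),(-150,-9,16),(150,9,16),(150,-9,16)],px([(14,495),(40,496),(58,36),(84,38)]),[.5,.1,-.1]))
print('bearing',pt(c,px((490,390)),.011),'nut',pt(c,px((173,536)),.013),'fence',[pt(c,px(a),.048) for a in [(320,46),(530,116),(519,148)]])
print('padbar',[pt(c,px(a),.0295) for a in [(325,229),(412,264)]])
for z in(.0295,): print(pt(c,px((412,258)),z))
E
```

```text
clamp [ 0.50477805 -0.22572042 -0.3130913 ] [[-1.5  0.3]
 [ 0.3  0.5]
 [ 0.7 -1.3]]
clamp board only [ 0.50532975 -0.22723059 -0.31658195] [[-0.8 -0.2]
 [ 0.8  0.2]]
block [ 0.59871973 -0.26548101 -0.29361729] [[-0.9  0.4]
 [ 0.4 -0.7]
 [-0.4  0.1]
 [ 0.9  0. ]]
strip [ 0.52698918 -0.03486951 -0.0493202 ] [[-0.5  0.4]
 [ 0.4  0.9]
 [-0.2 -0.7]
 [ 0.3 -0.7]]
bearing [ 0.45243809 -0.3191499   0.011     ] nut [ 0.355604   -0.11993161  0.013     ] fence [array([ 0.66501142, -0.20418784,  0.048     ]), array([ 0.62349823, -0.3374666 ,  0.048     ]), array([ 0.60273895, -0.3305312 ,  0.048     ])]
padbar [array([ 0.55071911, -0.21063105,  0.0295    ]), array([ 0.52984403, -0.26617318,  0.0295    ])]
[ 0.53367454 -0.26612803  0.0295    ]
```

```bash
cat > go.py <<'E'
from h import *
def go(p,yaw,quiet=False):
    """move to world p with tool down, tool y at angle yaw (mod pi)"""
    s=ctrl.get_state(); R0=R.from_rotvec(s['tool_rot'])
    best=None
    for k in (0,np.pi):
        a=yaw+k; y=np.array([np.cos(a),np.sin(a),0]); z=np.array([0,0,-1.]); x=np.cross(y,z)
        r=(R0.inv()*R.from_matrix(np.c_[x,y,z])).as_rotvec()
        if best is None or np.linalg.norm(r)<np.linalg.norm(best): best=r
        print('alt' ,r.round(3))
    d=R0.inv().apply(np.array(p)-s['position'])
    print('shift',(d/.3).round(4),'rot',(best/(np.pi/3)).round(4),'t',s['time'],'q',s['joint_positions'].round(2))
E
python3 - <<'E'
from go import *
t=load('top0');s=load('side0')
for z in (.1,.15,.2,.25,.3): print(z,pt(t,(155,183),z).round(3),pt(t,(122,180),z).round(3),pt(s,(298,146),z).round(3), pt(t,(70,400),z).round(3))
print(R.from_rotvec(ctrl.get_state()['tool_rot']).as_matrix().round(3))
go((.56,-.037,.35),1.52)
E
```

```text
0.1 [0.607 0.094 0.1  ] [0.611 0.148 0.1  ] [0.622 0.137 0.1  ] [0.266 0.202 0.1  ]
0.15 [0.596 0.079 0.15 ] [0.599 0.129 0.15 ] [0.579 0.042 0.15 ] [0.275 0.181 0.15 ]
0.2 [0.584 0.064 0.2  ] [0.587 0.111 0.2  ] [ 0.535 -0.053  0.2  ] [0.283 0.159 0.2  ]
0.25 [0.573 0.049 0.25 ] [0.576 0.093 0.25 ] [ 0.492 -0.148  0.25 ] [0.292 0.138 0.25 ]
0.3 [0.561 0.034 0.3  ] [0.564 0.075 0.3  ] [ 0.449 -0.243  0.3  ] [0.3   0.116 0.3  ]
[[-0.94   0.342 -0.   ]
 [ 0.342  0.94  -0.002]
 [-0.    -0.002 -1.   ]]
alt [-0.002 -0.    -0.298]
alt [-0.000e+00  2.000e-03  2.844e+00]
shift [-1.7962 -1.6438 -0.425 ] rot [-1.600e-03 -1.000e-04 -2.845e-01] t 0.1 q [-1.21  0.32 -0.07  1.45  0.02  1.37 -0.06]
```

Request:
jog_arm --moves '[0,0,-0.2,0,0,0,1,0,0,-0.4,0,0,0,1,-0.13,-0.12,-0.45,0,0,0,1,-0.28,-0.26,-0.45,0,0,-0.05,1,-0.42,-0.39,-0.45,0,0,-0.1,1,-0.57,-0.52,-0.45,0,0,-0.15,1,-0.72,-0.66,-0.45,0,0,-0.2,1,-0.87,-0.8,-0.45,0,0,-0.28,1]' --newtons 25

```text
time: 1.1
position: [0.386, 0.294, 0.3572]
tool_rot: [-0.083, -3.14, 0.0]
ft_force: [0.8, 0.1, 0.1]
grip_width: 1.001
grip_force: 0.0
```

```bash
python3 -c "
from go import *
go((.56,-.037,.30),1.52)"
```

```text
alt [-0.    -0.    -0.002]
alt [-0.     0.     3.139]
shift [-0.6377 -1.0711  0.1908] rot [-0.     -0.0001 -0.0022] t 1.1 q [-0.87 -0.07  0.16  1.62  0.01  1.59  0.8 ]
```

Request:
jog_arm --moves '[-0.1,-0.17,0,0,0,0,1,-0.2,-0.34,0,0,0,0,1,-0.3,-0.5,0.03,0,0,0,1,-0.4,-0.66,0.06,0,0,0,1,-0.5,-0.83,0.1,0,0,0,1,-0.6,-1.0,0.15,0,0,0,1,-0.64,-1.0,0.19,0,0,0,1,-0.64,-1.0,0.19,0,0,0,1]'

```text
time: 2.1
position: [0.56, -0.0134, 0.2989]
tool_rot: [-0.087, -3.137, 0.0]
ft_force: [-0.3, 0.6, -0.1]
grip_width: 1.0
grip_force: 0.0
```

```bash
python3 -c "
from go import *
snap('wrist','w1'); go((.562,-.037,.10),1.52)"
```

```text
alt [ 0.    -0.002 -0.003]
alt [-3.000e-03 -0.000e+00  3.138e+00]
shift [-0.0125 -0.081   0.6659] rot [ 0.0002 -0.002  -0.003 ] t 2.15 q [-0.53  0.11  0.56  1.57 -0.06  1.48  1.54]
```

View pics/w1.png

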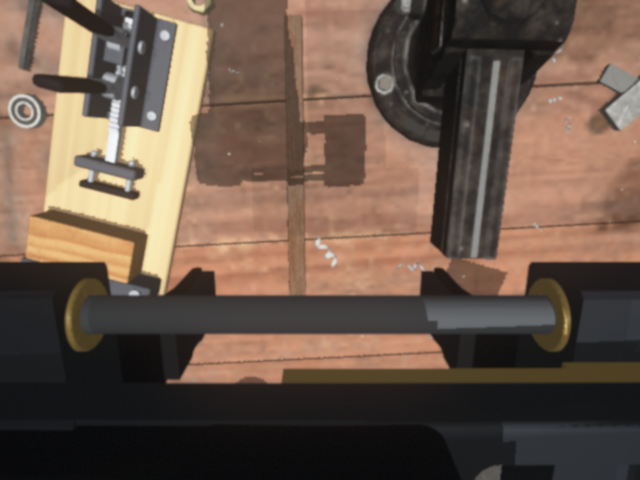

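```bash
python3 -c "
from go import *
c=load('w1'); print(c['t'])
for a in [(286,15),(302,15),(289,240),(304,240),(290,290),(305,290)]: print(a,pt(c,a,.016).round(4))
for a in [(211,28),]: print(a,pt(c,a,.012).round(4))
print('model', proj(c,[[.527+.15*np.cos(.0493),-.0349-.15*np.sin(.0493),.016],[.527-.15*np.cos(.0493),-.0349+.15*np.sin(.0493),.016]]), 'block', proj(c,[[.5987+a*np.cos(.294)+b*np.sin(.294),-.2655-a*np.sin(.294)+b*np.cos(.294),.05] for a,b in [(-.024,.055),(.024,.055),(.024,-.055),(-.024,-.055)]]))
"
```

```text
[ 0.49533533 -0.01066868  0.46153244]
(286, 15) [ 0.3782 -0.0354  0.016 ]
(302, 15) [ 0.3791 -0.0194  0.016 ]
(289, 240) [ 0.6099 -0.0489  0.016 ]
(304, 240) [ 0.6109 -0.0319  0.016 ]
(290, 290) [ 0.6702 -0.052   0.016 ]
(305, 290) [ 0.6712 -0.0345  0.016 ]
(211, 28) [ 0.3849 -0.1124  0.012 ]
model [[298.69432745 294.84147167]
 [293.77070555  13.35483033]] block [[135.98742611 239.31435337]
 [130.0843502  281.31805035]
 [ 27.14156986 258.07298588]
 [ 30.37409654 214.9210067 ]]
```

Request:
jog_arm --moves '[-0.007,-0.078,0.15,0,0,0,0.2,-0.007,-0.078,0.33,0,0,0,0.2,-0.007,-0.078,0.5,0,0,0,0.2,-0.007,-0.078,0.68,0,0,0,0.2,-0.007,-0.078,0.82,0,0,0,0.2,-0.007,-0.078,0.92,0,0,0,0.2,-0.007,-0.078,0.975,0,0,0,0.2,-0.007,-0.078,0.98,0,0,0,0.2]'

```text
time: 3.15
position: [0.561, -0.0363, 0.0063]
tool_rot: [-0.084, -3.139, -0.001]
ft_force: [0.4, -0.0, 0.4]
grip_width: 0.605
grip_force: 0.0
```

```bash
python3 -c "
from go import *
go((.562,-.0366,.004),1.52)"
```

```text
alt [ 0.    -0.001 -0.003]
alt [-2.000e-03 -1.000e-03  3.139e+00]
shift [-0.0035 -0.0009  0.0078] rot [ 0.0005 -0.001  -0.0028] t 3.15 q [-0.43  0.38  0.53  1.91 -0.24  0.92  1.73]
```

Request:
jog_arm --moves '[0.08,0.004,0,0,0,0,0.2,0.16,0.008,0,0,0,0,0.2,0.23,0.011,0.004,0,0,0,0.2,0.23,0.011,0.005,0,0,0,0.2,0.23,0.011,0.005,0,0,0,-1,0.23,0.011,0.005,0,0,0,-1,0.23,0.011,0.005,0,0,0,-1,0.23,0.011,0.005,0,0,0,-1]'

```text
time: 4.15
position: [0.4928, -0.0307, 0.005]
tool_rot: [0.087, 3.14, -0.001]
ft_force: [0.2, 0.4, -0.3]
grip_width: 0.231
grip_force: 0.2
```

```bash
python3 -c "
from go import *
th=-.296
b=np.array([.5987,-.2655]);X=np.array([np.cos(th),np.sin(th)]);Y=np.array([-X[1],X[0]])
p=b-.050*X+.080*Y; print('target',p)
go((*p,.10),th)
t=load('top0');print([pt(t,a,.1).round(3) for a in [(163,320),(150,370),(190,280)]])"
```

```text
target [ 0.57421017 -0.1743943 ]
alt [-0.     0.     1.811]
alt [-0.   -0.   -1.33]
shift [-0.2975 -0.4634 -0.3164] rot [-4.0000e-04 -2.0000e-04 -1.2704e+00] t 4.15 q [-0.49  0.24  0.55  2.07 -0.16  0.87  1.67]
[array([0.391, 0.067, 0.1  ]), array([0.315, 0.083, 0.1  ]), array([0.454, 0.029, 0.1  ])]
```

Request:
jog_arm --moves '[0,0,0,0,0,0,-1,0,0,-0.08,0,0,0,-1,0,0,-0.2,0,0,0,-1,0,0,-0.35,0,0,0,-1,0,0,-0.5,0,0,0.1,-1,-0.05,-0.08,-0.62,0,0,0.25,-1,-0.1,-0.16,-0.65,0,0,0.4,-1,-0.15,-0.24,-0.65,0,0,0.55,-1]'

```text
time: 5.15
position: [0.5345, -0.1054, 0.2013]
tool_rot: [0.982, 2.982, 0.002]
ft_force: [0.5, 0.1, -1.4]
grip_width: 0.21
grip_force: 25.0
```

```bash
python3 -c "
from go import *
print(ctrl.get_state()['grip_force'],ctrl.get_state()['grip_width'])
go((.57421017,-.1743943,.15),-.296)"
```

```text
24.9903604388237 0.2101474228035782
alt [0.003 0.    1.231]
alt [-0.     0.003 -1.911]
shift [-0.2427 -0.1066  0.1712] rot [2.5000e-03 1.0000e-04 1.1752e+00] t 5.15 q [-0.47  0.12  0.67  1.77 -0.08  1.28  1.15]
```

Request:
jog_arm --moves '[-0.03,-0.01,0,0,0,0.15,-1,-0.07,-0.03,0.03,0,0,0.3,-1,-0.11,-0.05,0.06,0,0,0.45,-1,-0.15,-0.07,0.08,0,0,0.6,-1,-0.19,-0.085,0.1,0,0,0.75,-1,-0.22,-0.1,0.1,0,0,0.9,-1,-0.243,-0.107,0.1,0,0,1.0,-1,-0.243,-0.107,0.1,0,0,1.0,-1]'

```text
time: 6.15
position: [0.5733, -0.1741, 0.1697]
tool_rot: [-2.337, -2.099, 0.001]
ft_force: [0.1, 0.5, 0.0]
grip_width: 0.205
grip_force: 25.0
```

```bash
python3 -c "
from go import *
go((.57421017,-.1743943,.065),-.296)"
```

```text
alt [-0.001  0.001  0.189]
alt [-1.000e-03 -1.000e-03 -2.953e+00]
shift [-3.00e-04  3.50e-03  3.49e-01] rot [-0.0006  0.0006  0.1801] t 6.15 q [-0.43  0.31  0.82  1.68 -0.24  1.26  0.34]
```

Request:
jog_arm --moves '[0,0.003,0.03,0,0,0.09,-1,0,0.003,0.1,0,0,0.18,-1,0,0.003,0.18,0,0,0.18,-1,0,0.003,0.26,0,0,0.18,-1,0,0.003,0.31,0,0,0.18,-1,0,0.003,0.34,0,0,0.18,-1,0,0.003,0.349,0,0,0.18,-1,0,0.003,0.349,0,0,0.18,-1]'

```text
time: 7.15
position: [0.5747, -0.174, 0.0658]
tool_rot: [2.525, 1.869, 0.001]
ft_force: [-1.0, -0.2, -1.1]
grip_width: 0.199
grip_force: 25.0
```

```bash
python3 -c "
from go import *
c=snap('top','t2');s=snap('side','s2')
o=c['px'][150:290,270:440,::-1];o2=s['px'][190:350,220:440,::-1]
o=cv2.resize(o,None,fx=3.5,fy=3.5,interpolation=2)
cv2.imwrite('pics/t2c.png',o)
cv2.imwrite('pics/s2c.png',cv2.resize(o2,None,fx=3.5,fy=3.5,interpolation=2))
go((.57421017,-.1743943,.065),-.296)"
```

```text
alt [ 0.001 -0.    -0.   ]
alt [-0.000e+00 -2.000e-03  3.141e+00]
shift [-0.0017 -0.0016  0.0036] rot [ 0.0012 -0.0003 -0.0003] t 7.25 q [-0.4   0.43  0.8   1.78 -0.35  1.08  0.23]
```

View pics/t2c.png

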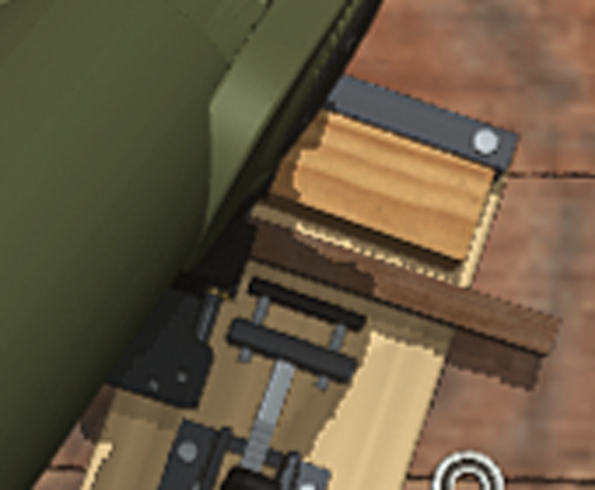

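View pics/s2c.png

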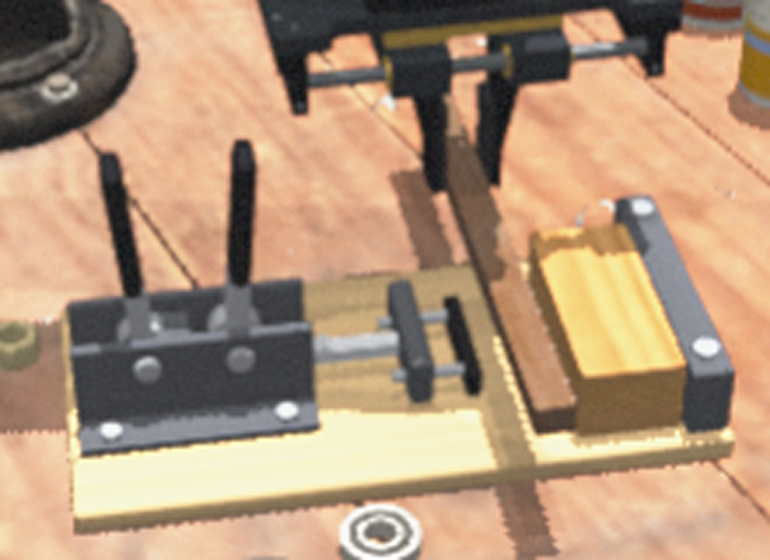

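```bash
python3 -c "
from fit import *
t=load('t2');s=load('s2')
T=lambda a:np.array(a)/3.5+[270-.4,150-.4]; S=lambda a:np.array(a)/3.5+[220-.4,190-.4]
def tri(a,b):
    f=lambda P:np.r_[proj(t,P)[0]-T(a),proj(s,P)[0]-S(b)]
    r=least_squares(f,[.55,-.27,.05]); return r.x.round(4),r.fun.round(1)
print('end far top',tri((560,318),(577,405)),'end near top',tri((548,355),(540,412)))
th=-.296;X=np.array([np.cos(th),np.sin(th),0]);Y=np.array([-X[1],X[0],0]);b=np.array([.5987,-.2655,0])
p=np.array(ctrl.get_state()['position'])
for y in (-.05,-.1,-.185):
  for x in (.009,-.009): print(y,x,(proj(t,p+y*Y+x*X+[0,0,.014])[0]-[269.6,149.6])*3.5,(proj(s,p+y*Y+x*X+[0,0,.014])[0]-[219.6,189.6])*3.5)
print('block top side', [((proj(s,b+x*X+y*Y+[0,0,.05])[0]-[219.6,189.6])*3.5).round() for x,y in [(-.024,.055),(-.024,-.055),(.024,-.055),(.024,.055)]],[((proj(t,b+x*X+y*Y+[0,0,.05])[0]-[269.6,149.6])*3.5).round() for x,y in [(-.024,.055),(-.024,-.055),(.024,-.055),(.024,.055)]])
"
```

```text
end far top (array([ 0.5294, -0.3513,  0.073 ]), array([-0.2,  0.4,  0.4, -0.1])) end near top (array([ 0.5132, -0.3465,  0.0719]), array([ 0.1, -0.3, -0.3,  0.1]))
-0.05 0.009 [290.29164173 225.89037407] [505.57969427 208.3880399 ]
-0.05 -0.009 [278.33684125 262.16370576] [467.85446186 212.76294595]
-0.1 0.009 [392.75653086 259.70301144] [532.00846749 272.43432754]
-0.1 -0.009 [381.06331812 296.13664903] [492.71308677 277.19351796]
-0.185 0.009 [567.62618735 317.4618816 ] [582.50018225 395.02693614]
-0.185 -0.009 [556.38631887 354.15328633] [540.24799544 400.57774487]
block top side [array([525., 226.]), array([585., 370.]), array([689., 356.]), array([620., 215.])] [array([248., 189.]), array([465., 261.]), array([495., 168.]), array([279.,  97.])]
```

Request:
jog_arm --moves '[0,0.03,0,0,0,0,-1,0,0.03,0.03,0,0,0,-1,0,0.03,0.06,0,0,0,-1,0,0.03,0.09,0,0,0,-1,0,0.03,0.12,0,0,0,-1,0,0.03,0.14,0,0,0,-1,0,0.03,0.158,0,0,0,-1,0,0.03,0.16,0,0,0,-1]'

```text
time: 8.25
position: [0.5829, -0.1766, 0.0172]
tool_rot: [2.525, 1.869, -0.0]
ft_force: [-0.2, -0.6, -1.5]
grip_width: 0.201
grip_force: 25.0
```

```bash
python3 -c "
from fit import *
t=snap('top','t3');s=snap('side','s3')
o=np.vstack([cv2.resize(t['px'][180:270,330:440,::-1],(660,540),interpolation=2)]);cv2.imwrite('pics/t3c.png',o)
print(ctrl.get_state()['position'])
"
```

```text
[ 0.58298558 -0.17648973  0.01745151]
```

View pics/t3c.png

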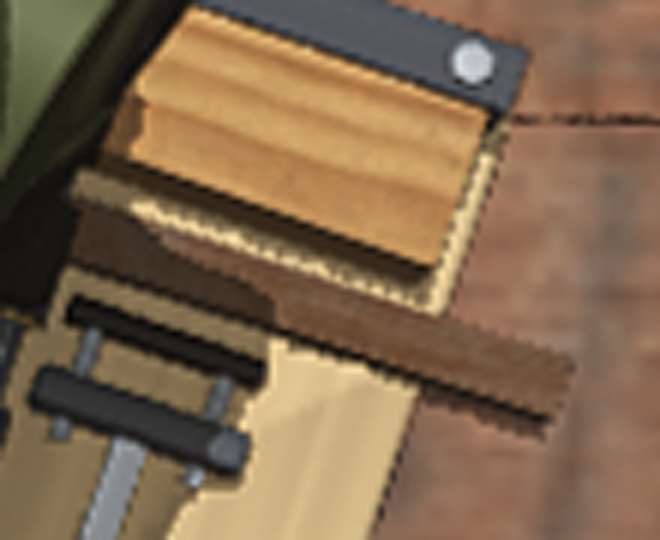

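```bash
python3 -c "
from fit import *
t=load('t3')
C=lambda a:np.array(a)/6+[330-.4,180-.4]
th=-.296;X=np.array([np.cos(th),np.sin(th),0]);Y=np.array([-X[1],X[0],0]);b=np.array([.5987,-.2655,0])
for n,a,z in [('blk top',(105,155),.05),('blk top',(270,210),.05),('blk top',(435,266),.05),('blkbot',(425,284),.012),('st far',(150,229),.028),('st far',(300,277),.028),('st far',(440,320),.028),('st far',(575,362),.028),('st near',(70,267),.028),('st near',(280,330),.028),('st near',(410,378),.028),('st near',(545,418),.028),('pad',(85,297),.0295),('pad',(267,357),.0295)]:
  p=pt(t,C(a),z)-b; print(n,((p@X)*1e3).round(1),((p@Y)*1e3).round(1))
"
```

```text
blk top -23.4 43.3
blk top -23.6 -5.4
blk top -24.0 -54.2
blkbot -22.3 -57.1
st far -35.3 24.4
st far -34.9 -20.7
st far -34.0 -62.6
st far -33.3 -102.9
st near -53.2 42.7
st near -51.4 -19.9
st near -52.7 -59.4
st near -51.5 -99.4
pad -60.3 36.0
pad -60.2 -18.7
```

Request:
jog_arm --moves '[0,0.012,0,0,0,0.015,-1,0,0.024,0,0,0,0.015,-1,0,0.037,0,0,0,0.015,-1,0,0.037,0,0,0,0.015,-1,0,0.037,0,0,0,0.015,-1,0,0.037,0,0,0,0.015,-1,0,0.037,0,0,0,0.015,-1,0,0.037,0,0,0,0.015,-1]'

```text
time: 9.35
position: [0.5935, -0.1797, 0.0174]
tool_rot: [2.54, 1.849, 0.0]
ft_force: [0.4, -0.4, -0.8]
grip_width: 0.202
grip_force: 25.0
```

```bash
python3 -c "
from fit import *
t=snap('top','t4')
o=np.vstack([cv2.resize(t['px'][180:270,330:440,::-1],(660,540),interpolation=2)]);cv2.imwrite('pics/t4c.png',o)
"
```

```text
(no output)
```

View pics/t4c.png

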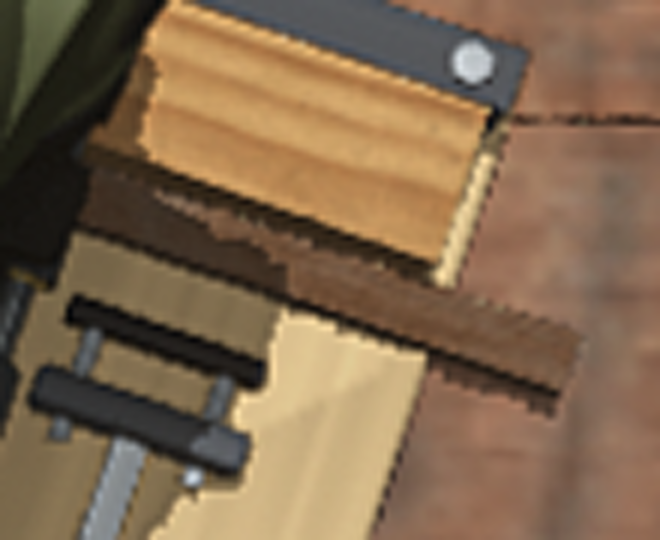

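```bash
python3 -c "
from fit import *
t=load('t4')
C=lambda a:np.array(a)/6+[330-.4,180-.4]
th=-.296;X=np.array([np.cos(th),np.sin(th),0]);Y=np.array([-X[1],X[0],0]);b=np.array([.5987,-.2655,0])
for n,a,z in [('blk top',(435,264),.05),('st far',(150,188),.028),('st far',(300,243),.028),('st far',(440,289),.028),('st far',(583,337),.028),('st near',(80,233),.028),('st near',(290,303),.028),('st near',(428,349),.028),('st near',(557,392),.028)]:
  p=pt(t,C(a),z)-b; print(n,((p@X)*1e3).round(1),((p@Y)*1e3).round(1))
s=ctrl.get_state();print(s['ft_force'],s['torque'])
"
```

```text
blk top -23.5 -54.0
st far -24.0 28.0
st far -25.5 -17.8
st far -25.4 -59.9
st far -25.7 -102.9
st near -42.9 43.1
st near -43.0 -20.3
st near -43.1 -61.8
st near -43.2 -100.5
[-0.41532997 -0.43437458 -0.07195518] [-0.09383186  0.06989244 -0.01334264]
```

Request:
jog_arm --moves '[0,0,0,0,0,0,-0.1,0,0,0,0,0,0,-0.1,0,0,0,0,0,0,-0.1,0,0,-0.05,0,0,0,-0.1,0,0,-0.15,0,0,0,-0.1,0,0,-0.3,0,0,0,0.5,0,0,-0.45,0,0,0,1,0,0,-0.52,0,0,0,1]'

```text
time: 10.4
position: [0.5947, -0.1806, 0.1771]
tool_rot: [2.537, 1.847, 0.006]
ft_force: [0.3, 0.4, 0.3]
grip_width: 0.705
grip_force: 0.0
```

```bash
python3 -c "
from go import *
s=snap('side','s5');t=snap('top','t5')
th=-.308
go((.505-.09*np.cos(th),-.226-.09*np.sin(th),.175),th)
cv2.imwrite('pics/t5c.png',np.hstack([cv2.resize(s['px'][220:340,220:440,::-1],(770,420),interpolation=2)]))
"
```

```text
alt [ 0.005 -0.001 -0.004]
alt [-2.000e-03 -8.000e-03  3.137e+00]
shift [-0.238  -0.5386  0.0012] rot [ 0.0046 -0.0011 -0.004 ] t 10.5 q [-0.42  0.37  0.85  1.62 -0.29  1.28  0.16]
```

View pics/t5c.png

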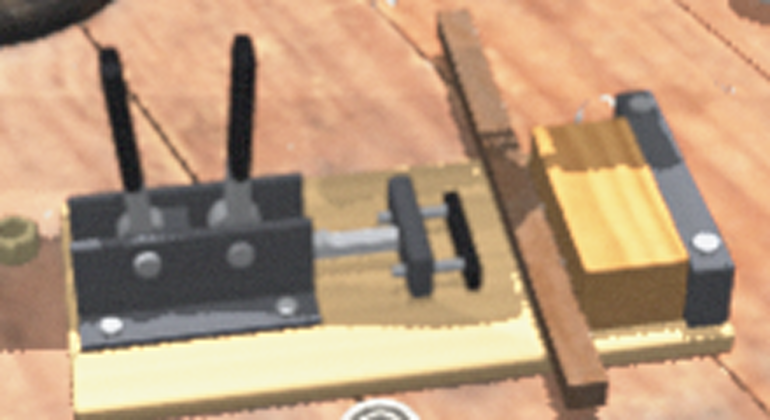

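Request:
jog_arm --moves '[-0.03,-0.07,0,0,0,0,1,-0.06,-0.15,0,0,0,0,1,-0.1,-0.23,0,0,0,0,1,-0.14,-0.32,0,0,0,0,1,-0.18,-0.41,0,0,0,0,1,-0.22,-0.5,0,0,0,0,1,-0.238,-0.539,0,0,0,0,1,-0.238,-0.539,0,0,0,0,1]'

```text
time: 11.5
position: [0.4164, -0.1974, 0.1722]
tool_rot: [-2.538, -1.848, 0.0]
ft_force: [-0.1, 0.5, -0.5]
grip_width: 0.998
grip_force: 0.0
```

```bash
python3 -c "
from go import *
s=load('side0'); th=-.308
for a in [(110,52),(243,38)]: print(pt(load('s5'),np.array(a)/3.5+[219.6,219.6],.144))
w=snap('wrist','w6')
P=np.array([.505-.09*np.cos(th),-.226-.09*np.sin(th),.096])
print(P);go(P,th)
"
```

```text
[ 0.39128182 -0.18785205  0.144     ]
[ 0.44632283 -0.20508145  0.144     ]
[ 0.41923524 -0.1987162   0.096     ]
alt [-0.001 -0.001 -0.004]
alt [-1.000e-03  1.000e-03  3.138e+00]
shift [-0.0023  0.0076  0.255 ] rot [-0.0009 -0.0006 -0.0035] t 11.55 q [-0.56 -0.12  0.9   1.99  0.1   1.23 -0.01]
```

View pics/w6.png

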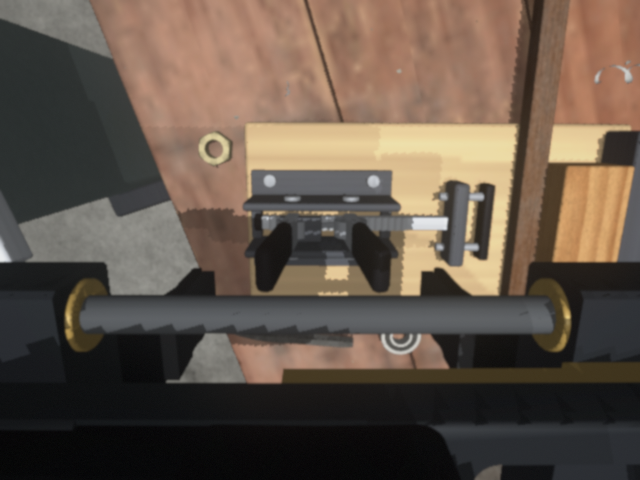

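Request:
jog_arm --moves '[-0.002,0.007,0.05,0,0,0,1,-0.002,0.007,0.1,0,0,0,1,-0.002,0.007,0.15,0,0,0,1,-0.002,0.007,0.2,0,0,0,1,-0.002,0.007,0.24,0,0,0,1,-0.002,0.007,0.255,0,0,0,1,-0.002,0.007,0.255,0,0,0,0.8,-0.002,0.007,0.255,0,0,0,0.6]' --newtons 14

```text
time: 12.55
position: [0.42, -0.1994, 0.0973]
tool_rot: [2.539, 1.849, 0.001]
ft_force: [0.3, 0.1, 0.2]
grip_width: 0.867
grip_force: 0.0
```

Request:
jog_arm --moves '[0,0,0,0,0,0,0.5,0,0,0,0,0,0,0.42,0,0,0,0,0,0,0.34,0,0,0,0,0,0,0.28,0,0,0,0,0,0,0.22,0,0,0,0,0,0,0.16,0,0,0,0,0,0,0.12,0,0,0,0,0,0,0.1]'

```text
time: 13.55
position: [0.4187, -0.1989, 0.0974]
tool_rot: [-2.538, -1.848, 0.001]
ft_force: [-5.6, 2.7, 9.3]
grip_width: 0.556
grip_force: 9.4
```

```bash
python3 -c "
from go import *
s=snap('side','s7')
st=ctrl.get_state();print(st['grip_width']*87,st['grip_force'],st['ft_force'])
cv2.imwrite('pics/s7c.png',np.hstack([cv2.resize(s['px'][220:340,220:440,::-1],(770,420),interpolation=2)]))
"
```

```text
48.53154168263514 9.488270580768585 [-4.52087791  1.61301147  8.39515312]
```

View pics/s7c.png

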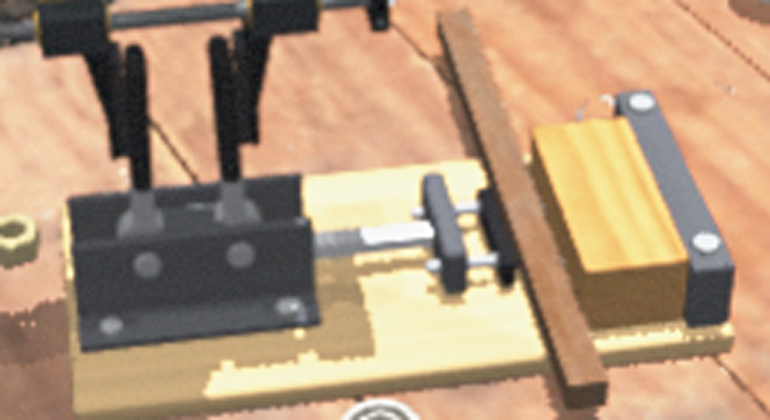

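Request:
jog_arm --moves '[0,0,0,0,0,0,0.08,0,0,0,0,0,0,0.06,0,0,0,0,0,0,0.04,0,0,0,0,0,0,0.03,0,0,0,0,0,0,0.02,0,0,0,0,0,0,0.02,0,0,0,0,0,0,0.02,0,0,0,0,0,0,0.02]'

```text
time: 14.6
position: [0.4187, -0.1989, 0.0975]
tool_rot: [-2.538, -1.848, 0.001]
ft_force: [-6.8, 1.1, 8.5]
grip_width: 0.516
grip_force: 13.2
```

```bash
python3 -c "
from go import *
s=snap('side','s8');t=snap('top','t8')
st=ctrl.get_state();print(st['grip_width']*87,st['grip_force'],st['ft_force'])
th=-.308;X=np.array([np.cos(th),np.sin(th),0])
for n in ('s7','s8'):
  c=load(n)['px'].astype(int).sum(2)
  # dark runs across the head/pad along rows
  for r in (285,290):
    row=c[r,330:372]; print(n,r,list(row))
"
```

```text
44.48251610074092 13.222158313728869 [-6.06068679  2.17600929 10.40278447]
s7 285 [np.int64(741), np.int64(741), np.int64(742), np.int64(742), np.int64(742), np.int64(742), np.int64(742), np.int64(743), np.int64(744), np.int64(744), np.int64(744), np.int64(750), np.int64(762), np.int64(656), np.int64(297), np.int64(347), np.int64(417), np.int64(438), np.int64(434), np.int64(434), np.int64(416), np.int64(399), np.int64(415), np.int64(455), np.int64(502), np.int64(486), np.int64(448), np.int64(343), np.int64(170), np.int64(99), np.int64(164), np.int64(176), np.int64(180), np.int64(184), np.int64(181), np.int64(198), np.int64(330), np.int64(442), np.int64(479), np.int64(472), np.int64(478), np.int64(459)]
s7 290 [np.int64(391), np.int64(393), np.int64(396), np.int64(399), np.int64(408), np.int64(422), np.int64(438), np.int64(476), np.int64(504), np.int64(532), np.int64(509), np.int64(425), np.int64(397), np.int64(299), np.int64(178), np.int64(191), np.int64(304), np.int64(403), np.int64(432), np.int64(449), np.int64(435), np.int64(434), np.int64(453), np.int64(651), np.int64(709), np.in
[... 824 characters left out ...]
6), np.int64(475), np.int64(471), np.int64(471), np.int64(462)]
s8 290 [np.int64(389), np.int64(390), np.int64(386), np.int64(393), np.int64(413), np.int64(434), np.int64(444), np.int64(471), np.int64(509), np.int64(548), np.int64(568), np.int64(576), np.int64(595), np.int64(559), np.int64(467), np.int64(416), np.int64(311), np.int64(175), np.int64(188), np.int64(317), np.int64(400), np.int64(435), np.int64(442), np.int64(445), np.int64(426), np.int64(439), np.int64(622), np.int64(701), np.int64(715), np.int64(718), np.int64(665), np.int64(408), np.int64(213), np.int64(87), np.int64(116), np.int64(165), np.int64(177), np.int64(172), np.int64(243), np.int64(386), np.int64(448), np.int64(451)]
```

Request:
jog_arm --moves '[0,0,0,0,0,0,0.3,0,0,0,0,0,0,0.8,0,0,0,0,0,0,0.8,0,0,0,0,0,0,0.8,0,0,0,0,0,0,0.8,0,0,0,0,0,0,0.8,0,0,0,0,0,0,0.7,0,0,0,0,0,0,0.6]'

```text
time: 15.7
position: [0.4196, -0.1993, 0.0969]
tool_rot: [2.54, 1.849, 0.0]
ft_force: [0.4, 0.6, 0.1]
grip_width: 0.82
grip_force: 0.0
```

```bash
cat > trk.py <<'E'
from h import *
def trk(n,ref='s7'):
    a,b=[cv2.cvtColor(load(k)['px'],cv2.COLOR_RGB2GRAY).astype(np.float32) for k in(ref,n)]
    out=[]
    for box in [(338,268,356,306),(356,272,370,302),(420,282,432,315)]: # head, pad, fence
        x0,y0,x1,y1=box; tm=a[y0:y1,x0:x1]; res=cv2.matchTemplate(b[y0-10:y1+10,x0-20:x1+20],tm,cv2.TM_CCOEFF_NORMED)
        _,v,_,(mx,my)=cv2.minMaxLoc(res)
        f=lambda l,c,r:.5*(l-r)/(l-2*c+r)
        sx=f(res[my,mx-1],res[my,mx],res[my,mx+1]); out.append((round(float(mx+sx-20),2),my-10,round(v,2)))
    st=ctrl.get_state(); print(n,'head/pad/fence px',out,'w',st['grip_width']*87,'F',st['grip_force'],'t',st['time'])
E
python3 -c "
from trk import *
snap('side','s9')
for n in ('s8','s9','s5'): trk(n)"
```

```text
s8 head/pad/fence px [(2.84, 0, 0.98), (2.05, 0, 0.86), (-0.01, 0, 1.0)] w 71.15217272538919 F 0.14906575495842844 t 15.75
s9 head/pad/fence px [(2.53, 0, 0.95), (2.03, 0, 0.86), (-0.01, 0, 1.0)] w 71.15217272538919 F 0.14906575495842844 t 15.75
s5 head/pad/fence px [(-9.53, 1, 0.88), (-10.55, 1, 0.74), (-0.01, 0, 1.0)] w 71.15217272538919 F 0.14906575495842844 t 15.75
```

Request:
jog_arm --moves '[0,0,0,0,0,0,0.5,0,0,0,0,0,0,0.44,0,0,0,0,0,0,0.4,0,0,0,0,0,0,0.36,0,0,0,0,0,0,0.33,0,0,0,0,0,0,0.3,0,0,0,0,0,0,0.3,0,0,0,0,0,0,0.3]' --newtons 18

```text
time: 16.75
position: [0.4187, -0.199, 0.0972]
tool_rot: [-2.538, -1.848, 0.001]
ft_force: [-5.4, 2.1, 8.2]
grip_width: 0.659
grip_force: 9.6
```

```bash
python3 -c "
from trk import *
snap('side','s10');trk('s10')"
```

```text
s10 head/pad/fence px [(5.95, -1, 0.71), (2.64, 0, 0.67), (-0.02, 0, 1.0)] w 56.828390479298456 F 9.569679647684097 t 16.8
```

Request:
jog_arm --moves '[0,0,0,0,0,0,0.28,0,0,0,0,0,0,0.26,0,0,0,0,0,0,0.24,0,0,0,0,0,0,0.22,0,0,0,0,0,0,0.2,0,0,0,0,0,0,0.19,0,0,0,0,0,0,0.19,0,0,0,0,0,0,0.19]'

```text
time: 17.8
position: [0.4187, -0.199, 0.0974]
tool_rot: [-2.538, -1.848, 0.001]
ft_force: [-6.2, 2.0, 10.3]
grip_width: 0.598
grip_force: 12.3
```

```bash
python3 -c "
from trk import *
snap('side','s11');snap('top','t11');trk('s11')
for n in('s9','s11'):
  c=load(n)['px'].astype(int).sum(2)
  for r in (283,287,291,295): print(n,r,*c[r,335:376])"
```

```text
s11 head/pad/fence px [(8.26, -1, 0.57), (13.31, -8, 0.54), (-0.01, 0, 1.0)] w 51.872820159822474 F 12.351376740261912 t 17.9
s9 283 707 706 712 724 730 730 736 747 756 762 645 306 346 425 445 437 430 428 518 657 693 691 661 554 347 145 115 158 180 172 194 373 474 474 481 469 455 435 447 467 433
s9 287 750 748 748 747 740 739 735 732 725 708 614 365 221 315 415 437 450 438 436 521 694 719 719 721 673 448 205 96 126 173 182 177 295 417 476 471 474 457 440 436 431
s9 291 662 681 687 681 688 691 687 671 594 483 402 242 163 202 308 395 412 418 413 395 432 651 712 713 715 664 481 312 251 189 170 180 175 203 350 433 445 445 444 434 423
s9 295 437 436 432 433 434 443 462 487 493 598 694 712 671 436 213 176 187 191 187 179 188 350 489 503 493 488 465 430 385 275 149 114 141 124 141 293 410 434 430 435 437
s11 283 707 706 715 724 729 736 743 749 750 750 749 749 750 751 755 765 695 291 282 389 436 440 441 440 410 293 135 150 170 163 195 380 471 474 477 472 456 440 445 465 427
s11 287 750 748 748 746 743 738 731 730 724 706 677 604 529 484 457 438 380 256 194 304 395 436 440 444 440 434 326 131 132 167 184 173 252 409 477 472 463 465 449 440 433
s11 291 668 683 693 682 686 693 684 686 694 706 710 706 712 703 633 486 397 264 174 184 267 342 373 377 347 342 316 271 226 207 164 176 167 204 346 432 443 441 434 436 419
s11 295 428 436 442 437 437 444 460 489 497 602 688 705 708 704 698 689 676 665 550 334 191 187 193 192 188 180 184 296 365 277 154 124 138 136 145 300 411 436 434 443 442
```

```bash
python3 -c "
from trk import *
c=load('s11');th=-.3;X=np.array([np.cos(th),np.sin(th),0])
P=np.array([.52,-.235,.035]);print((proj(c,P+.01*X)-proj(c,P))/10, proj(c,P))
# block/strip from top: compare
a=load('t8')['px'].astype(int).sum(2);b=load('t11')['px'].astype(int).sum(2)
for n in('t8','t11'):
  print(n,*load(n)['px'].astype(int).sum(2)[205:250,395])
print(ctrl.get_state()['grip_force'])"
```

```text
[[ 0.60065534 -0.07261158]] [[340.65341097 283.16962983]]
t8 452 470 467 429 378 352 356 376 383 399 405 420 417 410 424 409 216 99 114 143 227 248 231 246 250 244 235 221 230 221 68 144 387 566 511 483 484 493 494 499 499 501 501 500 501
t11 453 469 465 432 379 352 358 377 384 400 406 420 415 410 424 412 215 99 115 146 229 251 230 247 247 243 239 219 229 220 65 139 388 567 514 482 488 493 496 498 500 500 501 501 501
12.351376740261912
```

```bash
python3 -c "
from bench import ctrl
print(ctrl.close_job())"
```

```text
the job is handed in; nothing more can be done
None
```

I laid the strip flush along the block and let go, then pumped the clamp until the pad was pressed in about 10–11 mm by my estimate, and handed the job in with the levers still squeezed at about 12 N. The hand-in returned no verdict, and I viewed 11 pictures, one over the limit of 10.

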